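Bin the worn brake pad through the scrap box flap

ROBOT

A 7-joint arm with a two-finger parallel gripper is mounted at the origin on the work surface. World frame = base frame: x ahead of the robot, y to its left, z up, the work surface at z = 0. Lengths are in m, angles in rad, forces in N, time in s.
With the tool pointing down it reaches from about 0.4 to 0.85 m from the base axis. Payload 10.4 kg.
Tool frame: the origin (TCP) lies midway between the tips of the shut fingers; the grasp point (between the pads) lies 19 mm behind it; z points along the fingers, y is the line along which they close (so a half turn about z gives the same grasp; the last joint's range is limited). The gripper opens to 87 mm and grips with 3 to 60 N. Pads are 19 mm wide; open, the fingers measure 117 mm over their backs; the gripper's body (75 mm by 190 mm) begins 51 mm behind the grasp point.
Start: joints at [1.206, 0.332, -0.065, 1.46, 0.022, 1.35, -0.088], TCP at [0.21, -0.589, 0.223] pointing down, gripper open.
Joint ranges: [-2.6, 2.6], [-0.5, 2.12], [-1.47, 1.34], [0.16, 2.42], [-1.27, 4.41], [0.06, 2.06], [-2.6, 2.6]. Speed limits (rad/s): [2.22, 2.22, 2.79, 2.79, 3.14, 3.14, 3.14].

INTERFACE

Orientations are given as a unit quaternion [x, y, z, w].
In Python, from bench import r gives the robot as it stands.
- The arm moves only by the tool arm_command, never from a script. Its arguments are lists of equal length, an entry for each row: "xyz": the shift along the world's x, y, z in m, a list of three; "rot": the turn, a rotation vector about the world's x, y, z in rad, a list of three. In form: {"xyz": [[tx, ty, tz], ...], "rot": [[ax, ay, az], ...]}. A call has 1 to 20 rows; each row is the pose to reach, as a shift and turn from the pose commanded when the call began; what a row does not reach only later rows make up. A row lasts 1/12 s, in which the tool goes at most 41.7 mm and 7.16 degrees, less where a joint would pass 70% of its speed; a pose out of reach is approached as far as the arm can. A call with a gripper value outside its range is refused whole. "grip" is the opening, from 0 (shut) to 1 (fully open), set as the call begins (left out, the last holds). The fingers move at their own pace and stop on an object; "squeeze" is the grip in N (left out, the last holds). Time passes only in rows, so rows that repeat a pose let the fingers close. It gives the time, the measured TCP pose, the force, the opening and the grip force at its end, in the units of the state.
- r.read_state(): the state, without advancing time (a new reading comes with each control period).
- r.camera(name): name is "scene" or "top" or "wrist"; returns the picture (384x512x3 uint8, red, green, blue); there is no depth.
- r.camera_model(name): a dict with "fx", "fy", "cx", "cy" (pixels), "T" (4x4, takes a point from camera to world coordinates). Camera axes: x right, y up, looking along -z (the intrinsics and any distortion apply to the point x, -y, -z); pixel columns grow to the right and rows downward; lengths in m; the calibration is good to about 2 mm. A picture is of the moment at which its call begins: read the wrist's pose just before it. camera_model takes no time and is no camera call; for the wrist camera it gives the pose at the moment of the call.
- r.close_job(): hands the job in; it is judged then, once.
Trained networks look in the newest picture that a camera, given by its name, has taken for a name from the list of things; names that differ only in an ending like _2 or _b are one class to them, and where a whole thing is asked for, a point or a joint stands for the part that bears it (a point fixed in the world has none). Each returns a list of dicts, best first, with "conf" (0 to 1); they miss things now and then, are a little off and sometimes report something else, mostly with a low value. They report only what shows in the picture. A call takes as long as a camera call. They do not tell look-alikes from the thing itself.
- r.look_for(label, camera): "at" ([x, y, z] in m, in the coordinates of the camera as it stood for that picture, good to about 4 mm: the middle of the surface that is visible of it).
- r.spot_point(label, camera): "at" ([x, y, z] in m, in the coordinates of the camera as it stood for that picture, good to about 4 mm: a listed point, or the origin of a listed thing).
The state is a dict: "time": time; "joint_positions": joint angles; "joint_vel": joint speeds; "joint_torque": joint torques, N m; "ee_pos": TCP position; "eef_rot": TCP orientation; "ft_force": force on the tool from outside, world axes, zero at the start; "torque": the same for the moment, N m; "width": finger opening in m; "grip_force": force on a finger pad.
Only numpy, scipy, OpenCV 4.12 (cv2) and the standard library are available. Lean on these libraries where they do the work, as an engineer would, in place of code of your own. Each camera call takes 0.05 s, during which the arm holds its last target. There are 200 camera calls.

TASK

Throw away the worn brake pad (the thinner of the two): lift it over the lip of the scrap box's loading tray, lay it flat on the tray clear of the flap and let go of it. Then push it through the sprung flap so that it drops into the box and the flap closes again behind it. Leave the thicker pad, the big bolt and the spanner where they lie.

Things in the scene. Friction and masses are not known exactly. Their poses are not given: they have to be found in the camera images.
- worn_pad: The worn brake pad, to be thrown away. Steel backing plate 100 x 52 x 7 mm, with a 36 wide tongue at each end (120 long over them, along its x), and two 7 mm thin lining blocks, 52 wide, over the middle 88: 14 mm thick in all, about 0.3 kg. Lies flat, lining up. Origin: centre of the underside.
- new_pad: The good brake pad, to be left alone. Steel backing plate 100 x 52 x 7 mm, with a 36 wide tongue at each end (120 long over them, along its x), and two 17 mm thick lining blocks, 52 wide, over the middle 88: 24 mm thick in all, about 0.4 kg. Lies flat, lining up. Origin: centre of the underside. The pads may swap places.
- scrap_box: Grey sheet-steel scrap box fixed to the bench, with a loading tray in front of its flap. Origin: on the bench, midway across, straight below the closed flap. Its x points from the tray through the flap into the box (push direction), y across, z up. The box behind the flap reaches to x = 188 mm and is 160 wide; its roof is a grille of steel bars 13 apart; roof and lintel reach 200 above the bench.
- tray (a point): Centre of the loading tray's flat top, 140 mm above the bench, at x = -93 from the box origin (axes as the box). The tray runs 93 either way: from the front lip (x = -186 to -190 from the box origin) to the flap at x = 0; 152 wide between its side lips. The lip along the front and both sides is 20 high (top 160 above the bench), 4 thick.
- doorway (a point): Middle of the doorway's sill, level with the tray top (140 mm above the bench), below the flap (box x = 0). The doorway is 152 wide and 54 high up to the lintel. 4 mm past the flap the tray ends in a sharp drop to the box floor, 5 above the bench, so a pad pushed well over half its length past the flap tips in and slides down by its own weight.
- flap (a joint): Sprung steel flap, hinged along its top edge 53 mm above the tray, 148 wide, hanging to 4 above the tray. 0 = closed, grows (rad) as it swings inward into the box, at most 1.35; it cannot swing outward. A spring and its weight close it: its lower edge needs about 0.8 N to start, 1.6 N at 0.6 rad. It rides over the top of the pad as that passes.
- big_bolt: Large hex bolt with a nut, lying on the bench, 135 long along its x, 36 high. Origin: on the bench below its middle. To be left alone.
- spanner: Spanner 180 long lying on the bench, along its x. To be left alone.
Not all that is in view belongs to the job. What is shaped like the worn_pad but turquoise or yellow is not meant.

How it is judged:
On the way, in this order (a step that is already met when the one before it is completed fails the run):
1. the worn pad lies flat on the loading tray, behind the lip and clear of the closed flap, let go (x of worn_pad in the frame of scrap_box between -0.165 and -0.02 m and y of worn_pad in the frame of scrap_box between -0.055 and 0.055 m and z of worn_pad in the frame of scrap_box between 0.136 and 0.146 m and angle between worn_pad's own z axis and vertical below 0.08 rad and linear speed of worn_pad below 0.02 m/s and contact force between the fingers and worn_pad below 0.3 N and value of joint flap below 0.08 rad), for 0.2 s.
2. the worn pad pushes the flap open and passes into the doorway (value of joint flap above 0.25 rad and x of worn_pad in the frame of scrap_box between -0.05 and 0.1 m and y of worn_pad in the frame of scrap_box between -0.07 and 0.07 m), for 0.04 s.
At the end, for the whole second after the job is handed in: The worn pad lies at rest inside the scrap box, behind the flap and with its origin below 110 mm (under the level of the tray); the flap is closed to within 0.06 rad (x of worn_pad in the frame of scrap_box between 0.004 and 0.186 m and y of worn_pad in the frame of scrap_box between -0.078 and 0.078 m and z of worn_pad in the frame of scrap_box between -0.01 and 0.11 m and linear speed of worn_pad below 0.02 m/s and value of joint flap below 0.06 rad); the robot touches nothing.
It fails at once if the good pad is moved by more than 20 mm (distance of new_pad from where it was at the start of the episode above 0.02 m).
It fails at once if the big bolt or the spanner is moved by more than 30 mm (distance of any of big_bolt, spanner from where it was at the start of the episode above 0.03 m).
It also fails if it takes over 45 s, if anything falls off the work surface, if the arm or the gripper's body presses on something with over 40 N, if the wrist force passes 120 N, or if a joint passes its speed limit or range.

## Working session

There is one attempt and no reset: what is moved stays moved. The work goes in short steps, Python scripts to look and compute and a tool call to move; the robot and the scene stay as the last step left them, time stands still between calls to the robot, and variables do not carry over. Pictures are saved under pics/ and viewed, at most 10 in all, crops included, and the job is handed in when it is done.

Besides the shell and the picture viewer there is one more tool, called after "Emit:" as name(argument=value, ...) on one line, values as JSON. arm_command: Moves the arm, as the interface text tells. Its arguments: {"type":"object","properties":{"xyz":{"type":"array"},"rot":{"type":"array"},"grip":{"type":"number"},"squeeze":{"type":"number"}},"required":["xyz","rot"]}

```bash
mkdir -p pics
cat > h.py <<'E'
from bench import r
import numpy as np, cv2
def W(m,p): return (m["T"]@np.r_[p,1])[:3]
def pix(m,p):
    q=np.linalg.inv(m["T"])@np.r_[p,1]; return m["cx"]+m["fx"]*q[0]/-q[2], m["cy"]-m["fy"]*q[1]/-q[2]
def ray(m,u,v,z):
    d=m["T"][:3,:3]@np.array([(u-m["cx"])/m["fx"],-(v-m["cy"])/m["fy"],-1]); o=m["T"][:3,3]
    return o+d*(z-o[2])/d[2]
E
python3 - <<'E'
from h import *
print(r.camera_model("top"))
ims=[]
for c in("top","scene"):
    im=r.camera(c);m=r.camera_model(c); cv2.imwrite(f"pics/{c}0.png",im[...,::-1])
    for l in("worn_pad","new_pad","scrap_box","tray","doorway","big_bolt","spanner"):
        for d in r.spot_point(l,c): w=W(m,d["at"]); print(c,l,round(d["conf"],2),w.round(3),np.round(pix(m,w)))
E
```

```text
{'fx': 425.91779797869077, 'fy': 425.91779797869077, 'cx': 252.98098116391728, 'cy': 188.67959305749721, 'T': array([[-0.00968627,  0.99864493, -0.05113193,  0.4471931 ],
       [-0.99991388, -0.010126  , -0.00834786,  0.17220072],
       [-0.00885431,  0.05104667,  0.99865702,  1.22780947],
       [ 0.        ,  0.        ,  0.        ,  1.        ]])}
top worn_pad 0.94 [ 0.327  0.5   -0.005] [143. 253.]
top worn_pad 0.91 [0.551 0.502 0.004] [142. 176.]
top worn_pad 0.64 [ 0.315  0.286 -0.001] [218. 257.]
top worn_pad 0.63 [ 0.335  0.11  -0.005] [279. 249.]
top worn_pad 0.61 [ 0.436  0.389 -0.001] [182. 215.]
top new_pad 0.84 [0.482 0.207 0.006] [244. 198.]
top scrap_box 0.55 [ 0.661 -0.138  0.   ] [363. 135.]
top scrap_box 0.45 [ 0.571 -0.101  0.14 ] [363. 161.]
top tray 0.82 [ 0.571 -0.102  0.141] [364. 161.]
top doorway 0.84 [ 0.655 -0.139  0.141] [377. 128.]
top doorway 0.28 [0.48  0.208 0.003] [244. 199.]
top big_bolt 0.71 [ 0.669  0.202 -0.001] [246. 134.]
top big_bolt 0.7 [ 0.657 -0.14   0.002] [364. 137.]
top spanner 0.97 [0.626 0.337 0.004] [199. 149.]
scene worn_pad 0.91 [0.55  0.501 0.003] [382. 232.]
scene worn_pad 0.89 [ 0.333  0.107 -0.   ] [238. 197.]
scene worn_pad 0.8 [0.314 0.281 0.001] [291. 189.]
scene worn_pad 0.71 [ 0.33   0.501 -0.004] [359. 188.]
scene worn_pad 0.69 [ 0.439  0.384 -0.002] [332. 211.]
scene new_pad 0.66 [ 0.479  0.211 -0.001] [276. 224.]
scene scrap_box 0.84 [ 0.653 -0.143 -0.   ] [145. 280.]
scene tray 0.76 [ 0.567 -0.1    0.139] [157. 213.]
scene tray 0.34 [0.666 0.191 0.002] [279. 271.]
scene doorway 0.84 [ 0.655 -0.14   0.136] [136. 239.]
scene big_bolt 0.78 [ 0.665  0.195 -0.001] [280. 272.]
scene spanner 0.87 [0.626 0.338 0.001] [332. 256.]
```

```bash
python3 -c "
import cv2;i=cv2.imread('pics/top0.png');cv2.imwrite('pics/top0b.png',cv2.resize(i,(800,600),interpolation=3))"
```

```text
(no output)
```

View pics/top0b.png

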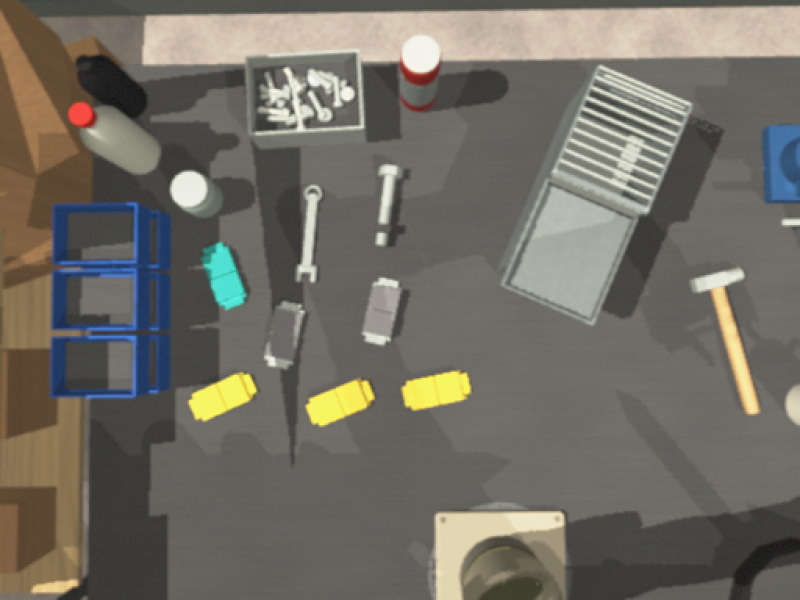

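View pics/scene0.png

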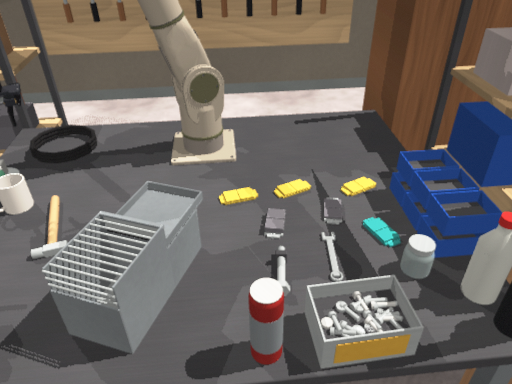

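The top picture (800 wide) shows two grey pads, at (285,335) and (382,311). The three yellow ones at (222,396), (340,402) and (436,390) and the turquoise one at (224,276) are look-alikes. The box is at upper right with its tray towards the robot. The scene view shows the grey pads at (333,210) and (275,222). The one at (333,210) looks thinner, and I'll check that in an enlarged crop.

Run:
```python
import cv2,numpy as np
s=cv2.imread('pics/scene0.png')[190:245,255:355]; t=cv2.imread('pics/top0.png')[180:245,160:270]
cv2.imwrite('pics/c1.png',np.vstack([cv2.resize(s,(600,330),interpolation=2),cv2.resize(t,(450,266),interpolation=2)[:, :].copy() if 0 else cv2.resize(t,(600,270),interpolation=2)]))
```

```text
(no output)
```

View pics/c1.png

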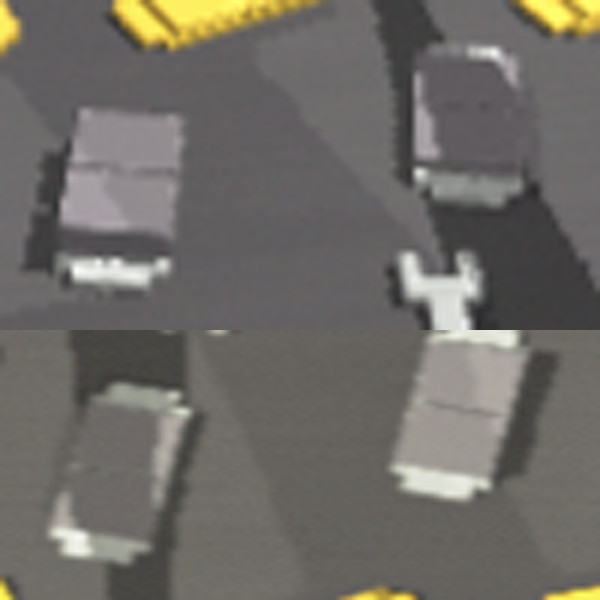

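The crop shows the pad on the left (scene (275,222), top (244,198)) has a thick dark lining face, so it is the new pad. The one on the right (scene (333,210), top (182,215)) has thin lining with both tongues showing, so it is the worn pad. It lies near (0.437, 0.387).

Run:
```python
from h import *
from scipy.spatial.transform import Rotation as R
s=r.read_state(); print(s["ee_pos"],R.from_quat(s["eef_rot"]).as_matrix().round(3).tolist(),s["width"])
m=r.camera_model("top")
f=.64
c={k:ray(m,u*f,v*f,.16) for k,(u,v) in dict(fl=(503,284),fr=(593,322),bl=(553,182),br=(638,213)).items()}
for k in c: print(k,c[k].round(4))
# pad ends from crop (scale 600/110, 270/65; offset 160,180)
def cp(x,y): return 160+x*110/600, 180+(y-330)*65/270
A=ray(m,*cp(102,552),.007);B=ray(m,*cp(144,392),.007)
print("pad ends",A,B,(A+B)/2,np.linalg.norm(B-A),np.degrees(np.arctan2(*(B-A)[1::-1])))
mw=r.camera_model("wrist");T=np.eye(4);T[:3,:3]=R.from_quat(s["eef_rot"]).as_matrix();T[:3,3]=s["ee_pos"]
print((np.linalg.inv(T)@mw["T"]).round(3),mw["fx"])
```

```text
[ 0.20951115 -0.58887243  0.22259068] [[0.942, 0.335, 0.0], [0.335, -0.942, -0.0], [0.0, 0.0, -1.0]] 0.08698462922025207
fl [0.5175 0.008  0.16  ]
fr [ 0.4551 -0.1346  0.16  ]
bl [ 0.682  -0.0757  0.16  ]
br [ 0.6299 -0.2113  0.16  ]
pad ends [0.38369934 0.39602996 0.007     ] [0.49367633 0.37379685 0.007     ] [0.43868783 0.38491341 0.007     ] 0.11220182751075404 -11.42896501275551
[[ 0.001  0.96   0.28   0.076]
 [ 1.    -0.001 -0.    -0.   ]
 [-0.     0.28  -0.96  -0.163]
 [ 0.     0.     0.     1.   ]] 305.60365349726436
```

Emit:
arm_command(xyz=[[0.29,0.39,0.2],[0.29,0.39,0.2],[0.29,0.39,0.2],[0.29,0.39,0.2],[0.29,0.39,0.2],[0.29,0.39,0.2],[0.29,0.39,0.2],[0.29,0.39,0.2],[0.29,0.39,0.2],[0.29,0.39,0.2],[0.29,0.39,0.2],[0.29,0.39,0.2],[0.29,0.39,0.2],[0.29,0.39,0.2]], rot=[[0,0,1.3],[0,0,1.3],[0,0,1.3],[0,0,1.3],[0,0,1.3],[0,0,1.3],[0,0,1.3],[0,0,1.3],[0,0,1.3],[0,0,1.3],[0,0,1.3],[0,0,1.3],[0,0,1.3],[0,0,1.3]], grip=1)

```text
time: 1.97
ee_pos: [0.5026, -0.1931, 0.4248]
eef_rot: [0.679, 0.735, 0.002, 0.001]
ft_force: [0.9, 0.1, 0.9]
width: 0.0874
grip_force: 0.0
```

Emit:
arm_command(xyz=[[-0.062,0.585,-0.2],[-0.062,0.585,-0.2],[-0.062,0.585,-0.2],[-0.062,0.585,-0.2],[-0.062,0.585,-0.2],[-0.062,0.585,-0.2],[-0.062,0.585,-0.2],[-0.062,0.585,-0.2],[-0.062,0.585,-0.2],[-0.062,0.585,-0.2],[-0.062,0.585,-0.2],[-0.062,0.585,-0.2],[-0.062,0.585,-0.2],[-0.062,0.585,-0.2],[-0.062,0.585,-0.2],[-0.062,0.585,-0.2],[-0.062,0.585,-0.2],[-0.062,0.585,-0.2],[-0.062,0.585,-0.2]], rot=[[0,0,1.3],[0,0,1.3],[0,0,1.3],[0,0,1.3],[0,0,1.3],[0,0,1.3],[0,0,1.3],[0,0,1.3],[0,0,1.3],[0,0,1.3],[0,0,1.3],[0,0,1.3],[0,0,1.3],[0,0,1.3],[0,0,1.3],[0,0,1.3],[0,0,1.3],[0,0,1.3],[0,0,1.3]])

```text
time: 3.55
ee_pos: [0.4387, 0.3847, 0.223]
eef_rot: [0.101, 0.995, -0.0, 0.001]
ft_force: [1.6, 0.2, 0.4]
width: 0.0871
grip_force: 0.0
```

Run:
```python
from h import *
from scipy.spatial.transform import Rotation as R
s=r.read_state();m=r.camera_model("wrist"); im=r.camera("wrist"); cv2.imwrite("pics/w1.png",im[...,::-1])
M=R.from_quat(s["eef_rot"]).as_matrix();print(s["ee_pos"].round(4) if hasattr(s["ee_pos"],"round") else s["ee_pos"],M.round(3).tolist(),np.round(s["joint_positions"],2))
for d in r.spot_point("worn_pad","wrist"): w=W(m,d["at"]); print(d["conf"],w.round(4),pix(m,w))
print(m["T"].tolist(),m["cx"],m["cy"])
```

```text
[0.4387 0.3847 0.223 ] [[-0.98, 0.201, 0.001], [0.201, 0.98, -0.0], [-0.001, -0.0, -1.0]] [-0.03  0.39 -0.98  1.54  0.33  1.39  0.33]
0.89 [ 0.312   0.2891 -0.0027] (np.float64(159.0156493712189), np.float64(78.13503068280195))
0.88 [0.4388 0.3837 0.0007] (np.float64(257.84941617216504), np.float64(165.40116585657216))
0.87 [ 0.5542  0.4963 -0.0016] (np.float64(355.2701521674151), np.float64(230.10157379151448))
0.79 [0.3296 0.5041 0.0028] (np.float64(341.00260963059367), np.float64(53.94735170284483))
0.71 [0.3345 0.1098 0.0049] (np.float64(21.62418744162997), np.float64(127.96882833785301))
[[0.200224228978918, -0.941008238351378, -0.27278884413522386, 0.3635472464110933], [0.9797497028462001, 0.19205612071335773, 0.056612421510803326, 0.4000885181770883], [-0.0008819878561947953, -0.2785999674288744, 0.960406830591104, 0.3857592110656858], [0.0, 0.0, 0.0, 1.0]] 258.31801364749947 191.40832573763248
```

View pics/w1.png

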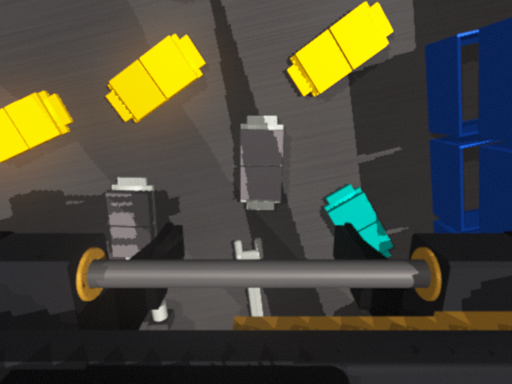

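The worn pad is at (262,162), lined up with the tool. The thick pad is at (132,220), the spanner at (252,275) and the bolt further left, all clear of the fingers. Next I'll compute the pad's yaw and centre.

Run:
```python
from h import *
m=r.camera_model("wrist")
g=cv2.cvtColor(cv2.imread("pics/w1.png"),6)
for rr in (130,145,160,175,190,196): print(rr,g[rr,234:294:1].tolist()[:14],g[rr,272:294].tolist())
print(g[108:128,262].tolist(),g[196:216,262].tolist())
A=ray(m,263,116,.007);B=ray(m,261,209,.004)
print(A,B,(A+B)/2,np.linalg.norm(A-B),np.degrees(np.arctan2(*(B-A)[1::-1])))
for v in(140,190):
  for u in (241,283): print(v,u,ray(m,u,v,.014))
```

```text
130 [49, 53, 51, 50, 51, 56, 65, 76, 81, 80, 80, 78, 78, 77] [127, 143, 150, 152, 143, 141, 139, 140, 139, 139, 131, 106, 78, 77, 84, 86, 88, 85, 84, 85, 89, 85]
145 [58, 50, 52, 53, 52, 58, 76, 96, 86, 81, 81, 79, 80, 80] [79, 78, 82, 79, 82, 104, 137, 145, 145, 143, 128, 86, 74, 76, 78, 78, 76, 78, 78, 85, 87, 87]
160 [55, 46, 48, 49, 49, 56, 94, 132, 128, 90, 77, 78, 82, 79] [77, 79, 78, 79, 80, 76, 78, 80, 77, 75, 67, 75, 77, 79, 79, 77, 76, 81, 86, 89, 86, 89]
175 [50, 51, 52, 51, 50, 60, 92, 132, 138, 138, 136, 124, 91, 76] [79, 78, 78, 77, 81, 77, 79, 76, 78, 75, 70, 74, 76, 77, 77, 74, 77, 79, 86, 86, 85, 88]
190 [49, 43, 43, 40, 46, 54, 91, 133, 138, 135, 138, 137, 125, 96] [78, 78, 76, 77, 76, 79, 77, 77, 71, 50, 44, 51, 75, 77, 77, 77, 79, 81, 85, 88, 86, 90]
196 [54, 40, 41, 41, 41, 48, 89, 130, 138, 136, 134, 138, 136, 133] [77, 76, 77, 73, 76, 77, 77, 76, 69, 48, 40, 41, 40, 41, 54, 72, 77, 84, 86, 86, 84, 86]
[87, 90, 86, 87, 87, 87, 85, 102, 134, 136, 130, 129, 132, 129, 130, 130, 135, 141, 146, 148] [76, 77, 73, 83, 91, 105, 120, 121, 122, 121, 121, 119, 121, 107, 64, 45, 51, 50, 50, 53]
[0.37975044 0.40225042 0.007     ] [0.49661967 0.37618373 0.004     ] [0.43818506 0.38921707 0.0055    ] 0.11977850008947291 -12.573529894517769
140 241 [0.40174904 0.37063275 0.014     ]
140 283 [0.41192508 0.42034875 0.014     ]
190 241 [0.46310113 0.35705667 0.014     ]
190 283 [0.47375454 0.40913299 0.014     ]
```

Emit:
arm_command(xyz=[[0,0.004,-0.04],[0,0.004,-0.08],[0,0.004,-0.12],[0,0.004,-0.16],[0,0.004,-0.19],[0,0.004,-0.21],[0,0.004,-0.218],[0,0.004,-0.218],[0,0.004,-0.218]], rot=[[0,0,0],[0,0,0],[0,0,0],[0,0,0],[0,0,0],[0,0,0],[0,0,0],[0,0,0],[0,0,0]])

```text
time: 4.4
ee_pos: [0.4384, 0.3902, 0.0058]
eef_rot: [0.1, 0.995, 0.0, 0.0]
ft_force: [0.2, -0.1, 0.2]
width: 0.0869
grip_force: 0.0
```

Emit:
arm_command(xyz=[[0,0,0],[0,0,0],[0,0,0],[0,0,0],[0,0,0],[0,0,0],[0,0,0],[0,0,0]], rot=[[0,0,0],[0,0,0],[0,0,0],[0,0,0],[0,0,0],[0,0,0],[0,0,0],[0,0,0]], grip=0, squeeze=40)

```text
time: 5.07
ee_pos: [0.4376, 0.39, 0.0047]
eef_rot: [0.1, 0.995, -0.0, 0.0]
ft_force: [0.1, -2.5, 3.3]
width: 0.0515
grip_force: 40.0
```

Emit:
arm_command(xyz=[[0,0,0.03],[0,0,0.07],[0,0,0.11],[0.01,-0.02,0.15],[0.132,-0.491,0.255],[0.132,-0.491,0.255],[0.132,-0.491,0.255],[0.132,-0.491,0.255],[0.132,-0.491,0.255],[0.132,-0.491,0.255],[0.132,-0.491,0.255],[0.132,-0.491,0.255],[0.132,-0.491,0.255],[0.132,-0.491,0.255],[0.132,-0.491,0.255],[0.132,-0.491,0.255],[0.132,-0.491,0.255],[0.132,-0.491,0.255],[0.132,-0.491,0.255],[0.132,-0.491,0.255]], rot=[[0,0,0],[0,0,0],[0,0,0],[0,0,0],[0,0,-0.22],[0,0,-0.22],[0,0,-0.22],[0,0,-0.22],[0,0,-0.22],[0,0,-0.22],[0,0,-0.22],[0,0,-0.22],[0,0,-0.22],[0,0,-0.22],[0,0,-0.22],[0,0,-0.22],[0,0,-0.22],[0,0,-0.22],[0,0,-0.22],[0,0,-0.22]])

```text
time: 6.73
ee_pos: [0.5692, -0.0992, 0.2592]
eef_rot: [0.207, 0.978, 0.0, -0.0]
ft_force: [-0.4, 0.6, -2.3]
width: 0.0515
grip_force: 40.0
```

Run:
```python
from h import *
from scipy.spatial.transform import Rotation as R
s=r.read_state();m=r.camera_model("wrist"); im=r.camera("wrist"); cv2.imwrite("pics/w2.png",im[...,::-1])
print(R.from_quat(s["eef_rot"]).as_matrix().round(3).tolist(),np.round(s["joint_positions"],2))
for l in("tray","doorway","scrap_box"):
  for d in r.spot_point(l,"wrist"): w=W(m,d["at"]); print(l,d["conf"],w.round(4),np.round(pix(m,w)))
o=np.array([.656,-.140]);a=np.radians(-24.2);ex=np.array([np.cos(a),np.sin(a)]);ey=np.array([-ex[1],ex[0]])
for x,y,z in((-.188,.078,.16),(-.188,-.078,.16),(-.188,0,.16),(-.1,.078,.16),(-.1,-.078,.16)): print(x,y,np.round(pix(m,np.r_[o+x*ex+y*ey,z])))
```

```text
[[-0.914, 0.406, -0.001], [0.406, 0.914, 0.001], [0.001, 0.0, -1.0]] [ 0.7   0.29 -0.74  1.5   0.2   1.42  1.1 ]
-0.188 0.078 [353.  84.]
-0.188 -0.078 [161.  83.]
-0.188 0 [257.  83.]
-0.1 0.078 [344. 188.]
-0.1 -0.078 [169. 187.]
```

View pics/w2.png

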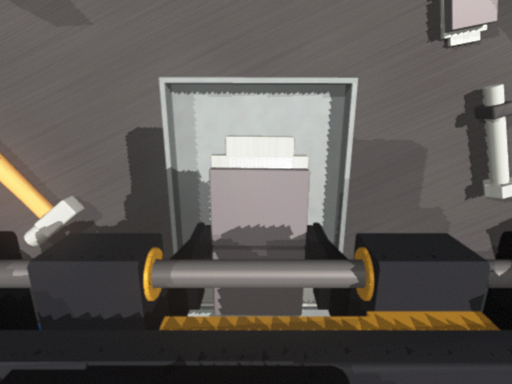

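The pad is held centred over the tray. The front lip at row 81 and side lips at columns 165 and 350 agree with the box pose to within about 2 mm, so I'll lower it.

Emit:
arm_command(xyz=[[0,0,-0.03],[0,0,-0.06],[0,0,-0.085],[0,0,-0.1],[0,0,-0.108],[0,0,-0.112],[0,0,-0.114],[0,0,-0.114],[0,0,-0.114],[0,0,-0.114]], rot=[[0,0,0],[0,0,0],[0,0,0],[0,0,0],[0,0,0],[0,0,0],[0,0,0],[0,0,0],[0,0,0],[0,0,0]])

```text
time: 7.77
ee_pos: [0.5701, -0.1009, 0.1466]
eef_rot: [0.208, 0.978, 0.0, 0.001]
ft_force: [0.8, -0.6, -2.8]
width: 0.0513
grip_force: 40.0
```

Emit:
arm_command(xyz=[[0,0,0],[0,0,0],[0,0,0],[0,0,0],[0,0,0],[0,0,0]], rot=[[0,0,0],[0,0,0],[0,0,0],[0,0,0],[0,0,0],[0,0,0]], grip=0.78)

```text
time: 8.27
ee_pos: [0.5696, -0.1009, 0.1457]
eef_rot: [0.208, 0.978, 0.0, 0.0]
ft_force: [-0.3, -0.2, -0.3]
width: 0.0674
grip_force: 0.0
```

I'll regrip and slide the pad 22 mm forward while it still lies on the tray, to make room for the fingers behind it.

Emit:
arm_command(xyz=[[0,0,0],[0,0,0],[0,0,0],[0,0,0],[0.005,-0.0022,0],[0.01,-0.0045,0],[0.015,-0.0068,0],[0.02,-0.009,0],[0.02,-0.009,0],[0.02,-0.009,0]], rot=[[0,0,0],[0,0,0],[0,0,0],[0,0,0],[0,0,0],[0,0,0],[0,0,0],[0,0,0],[0,0,0],[0,0,0]], grip=0, squeeze=15)

```text
time: 9.1
ee_pos: [0.5903, -0.1102, 0.1456]
eef_rot: [0.209, 0.978, 0.0, 0.001]
ft_force: [0.8, -1.3, 1.1]
width: 0.0516
grip_force: 15.0
```

Emit:
arm_command(xyz=[[0,0,0],[0,0,0],[0,0,0],[0,0,0],[0,0,0],[0,0,0.03],[0,0,0.06],[0,0,0.1],[-0.04,0.018,0.1],[-0.078,0.035,0.1],[-0.078,0.035,0.1],[-0.078,0.035,0.1],[-0.078,0.035,0.1]], rot=[[0,0,0],[0,0,0],[0,0,0],[0,0,0],[0,0,0],[0,0,0],[0,0,0],[0,0,0],[0,0,0],[0,0,0],[0,0,0],[0,0,0],[0,0,0]], grip=0.78)

```text
time: 10.18
ee_pos: [0.5117, -0.0754, 0.246]
eef_rot: [0.209, 0.978, -0.0, 0.001]
ft_force: [0.5, 0.8, 0.9]
width: 0.068
grip_force: 0.0
```

Run:
```python
from h import *
s=r.read_state();m=r.camera_model("wrist"); im=r.camera("wrist"); cv2.imwrite("pics/w3.png",im[...,::-1])
o=np.array([.656,-.140]);a=np.radians(-24.2);ex=np.array([np.cos(a),np.sin(a)]);ey=np.array([-ex[1],ex[0]])
d=np.array(s["ee_pos"])[:2]-o; print("tcp box",d@ex,d@ey,s["ee_pos"])
for d in r.spot_point("worn_pad","wrist"): w=W(m,d["at"]); e=w[:2]-o; print(d["conf"],e@ex,e@ey,w[2])
for x in(-.188,-.133,-.073): print(x,np.round(pix(m,np.r_[o+x*ex,.147 if x>-.18 else .16])))
```

```text
tcp box -0.15809760642416626 -0.0002484595000903575 [ 0.51169414 -0.07541877  0.24603053]
0.93 -0.06968153618953178 0.00221593754768978 0.14246275780974177
-0.188 [259. 162.]
-0.133 [259. 218.]
-0.073 [259. 276.]
```

View pics/w3.png

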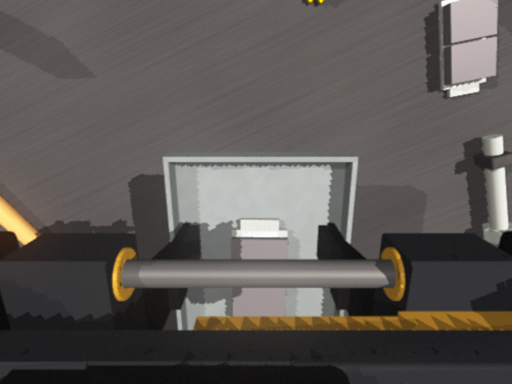

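The pad lies flat and straight on the tray. Its rear tongue end is at (259,218), i.e. box x = -0.133, and there is free tray behind it. I'll narrow the fingers, lower them behind the tongue and push.

Emit:
arm_command(xyz=[[0,0,0],[0,0,0],[0,0,0],[0,0,0],[0,0,-0.03],[0,0,-0.06],[0,0,-0.085],[0,0,-0.097],[0,0,-0.103],[0,0,-0.103],[0,0,-0.103]], rot=[[0,0,0],[0,0,0],[0,0,0],[0,0,0],[0,0,0],[0,0,0],[0,0,0],[0,0,0],[0,0,0],[0,0,0],[0,0,0]], grip=0.17)

```text
time: 11.2
ee_pos: [0.5122, -0.0748, 0.1436]
eef_rot: [0.208, 0.978, 0.0, 0.001]
ft_force: [0.0, 0.4, 0.3]
width: 0.0158
grip_force: 0.0
```

Emit:
arm_command(xyz=[[0.008,-0.0036,0],[0.016,-0.0072,0],[0.024,-0.0108,0],[0.032,-0.0144,0],[0.04,-0.018,0],[0.048,-0.0216,0],[0.056,-0.0252,0],[0.064,-0.0288,0],[0.072,-0.0324,0],[0.08,-0.036,0],[0.08,-0.036,0]], rot=[[0,0,0],[0,0,0],[0,0,0],[0,0,0],[0,0,0],[0,0,0],[0,0,0],[0,0,0],[0,0,0],[0,0,0],[0,0,0]])

```text
time: 12.12
ee_pos: [0.593, -0.1117, 0.1423]
eef_rot: [0.209, 0.978, 0.0, 0.0]
ft_force: [-0.2, -0.3, 0.1]
width: 0.0147
grip_force: 0.0
```

Run:
```python
from h import *
s=r.read_state();print(s["ee_pos"],s["ft_force"])
ims=[]
for c in("top","scene"):
    im=r.camera(c);m=r.camera_model(c);u,v=map(int,pix(m,np.array([.64,-.13,.15])))
    ims.append(cv2.resize(im[v-70:v+70,u-65:u+65],(390,420),interpolation=2))
cv2.imwrite("pics/p1.png",np.hstack(ims)[...,::-1])
```

```text
[ 0.59299897 -0.11173159  0.14227968] [-0.21129162 -0.25255767  0.08305862]
```

View pics/p1.png

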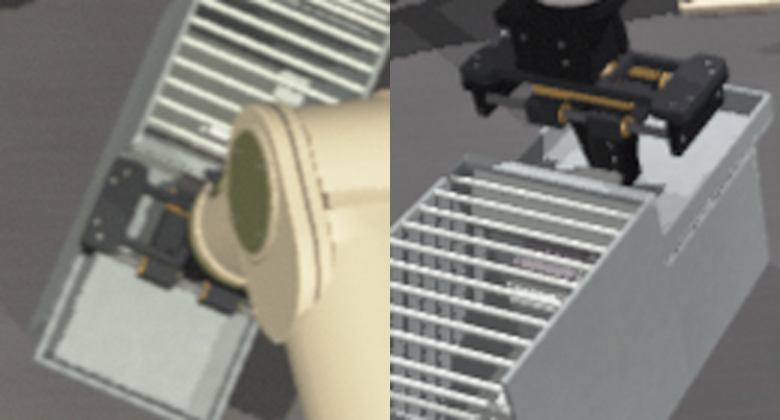

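The left half (top) shows the tray empty behind the fingers. The right half (scene) shows the pad at about (545,275) under the grille, partly through the doorway. I'll keep pushing.

Emit:
arm_command(xyz=[[0.008,-0.0036,0],[0.016,-0.0072,0],[0.024,-0.0108,0],[0.032,-0.0144,0],[0.04,-0.018,0],[0.048,-0.0216,0],[0.048,-0.0216,0],[0.048,-0.0216,0]], rot=[[0,0,0],[0,0,0],[0,0,0],[0,0,0],[0,0,0],[0,0,0],[0,0,0],[0,0,0]])

```text
time: 12.88
ee_pos: [0.6398, -0.1325, 0.1422]
eef_rot: [0.208, 0.978, 0.0, -0.0]
ft_force: [-0.5, -0.5, -0.2]
width: 0.0151
grip_force: 0.0
```

Emit:
arm_command(xyz=[[-0.03,0.0135,0],[-0.06,0.027,0.02],[-0.06,0.027,0.06],[-0.06,0.027,0.1],[-0.09,0.04,0.13],[-0.12,0.054,0.15],[-0.15,0.1,0.15],[-0.15,0.14,0.15],[-0.15,0.18,0.15],[-0.15,0.22,0.15],[-0.15,0.26,0.15],[-0.15,0.26,0.15],[-0.15,0.26,0.15]], rot=[[0,0,0],[0,0,0],[0,0,0],[0,0,0],[0,0,0],[0,0,0],[0,0,0],[0,0,0],[0,0,0],[0,0,0],[0,0,0],[0,0,0],[0,0,0]])

```text
time: 13.97
ee_pos: [0.4884, 0.1313, 0.2928]
eef_rot: [0.205, 0.979, 0.0, 0.0]
ft_force: [1.0, -0.1, -0.0]
width: 0.0149
grip_force: 0.0
```

Run:
```python
from h import *
ims=[]
o=np.array([.656,-.140]);a=np.radians(-24.2);ex=np.array([np.cos(a),np.sin(a)]);ey=np.array([-ex[1],ex[0]])
for c in("top","scene"):
    im=r.camera(c);m=r.camera_model(c);u,v=map(int,pix(m,np.array([.68,-.15,.1])))
    for d in r.spot_point("worn_pad",c): w=W(m,d["at"]); e=w[:2]-o; print(c,round(d["conf"],2),w.round(3),e@ex,e@ey)
    u=max(u,65);ims.append(cv2.resize(im[v-70:v+70,u-65:u+65],(390,420),interpolation=2))
cv2.imwrite("pics/p2.png",np.hstack(ims)[...,::-1])
```

```text
top 0.9 [0.552 0.5   0.001] -0.35700756003379425 0.5414106482442509
top 0.76 [ 0.334  0.11  -0.003] -0.396108693971912 0.09573034872738295
top 0.66 [0.317 0.288 0.001] -0.48445706702814406 0.2517673793179294
scene 0.94 [ 0.333  0.109 -0.002] -0.3969096838595757 0.09478024284672654
scene 0.86 [ 0.313  0.282 -0.   ] -0.48638410140460553 0.24432468118258754
scene 0.82 [ 0.33   0.498 -0.001] -0.5592461200985462 0.4481674265775899
scene 0.82 [0.549 0.499 0.002] -0.3591516929885274 0.5391131230045534
scene 0.67 [ 0.666 -0.148  0.065] 0.012194692493818014 -0.002834011196846566
```

View pics/p2.png

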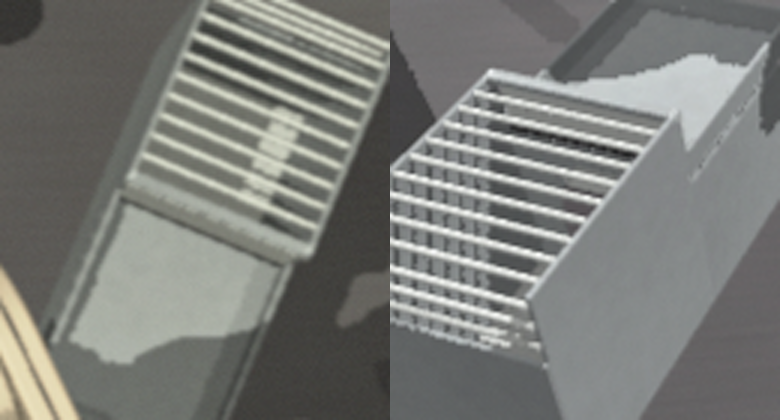

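The tray is empty, and a pad is seen at box x ≈ 0.012, z ≈ 0.065, so it seems to lean on the wall under the sill. I'll look down through the grille to be sure it has dropped.

Emit:
arm_command(xyz=[[0,0,0.04],[0,0,0.08],[0.25,-0.305,0.12],[0.25,-0.305,0.12],[0.25,-0.305,0.12],[0.25,-0.305,0.12],[0.25,-0.305,0.12],[0.25,-0.305,0.12],[0.25,-0.305,0.12],[0.25,-0.305,0.12],[0.25,-0.305,0.12],[0.25,-0.305,0.12],[0.25,-0.305,0.12],[0.25,-0.305,0.12],[0.25,-0.305,0.12]], rot=[[0,0,0],[0,0,0],[0,0,0],[0,0,0],[0,0,0],[0,0,0],[0,0,0],[0,0,0],[0,0,0],[0,0,0],[0,0,0],[0,0,0],[0,0,0],[0,0,0],[0,0,0]])

```text
time: 15.42
ee_pos: [0.7393, -0.1777, 0.4121]
eef_rot: [0.209, 0.978, 0.0, -0.0]
ft_force: [-0.9, -0.1, 0.3]
width: 0.0147
grip_force: 0.0
```

Run:
```python
from h import *
o=np.array([.656,-.140]);a=np.radians(-24.2);ex=np.array([np.cos(a),np.sin(a)]);ey=np.array([-ex[1],ex[0]])
for c in("scene","wrist"):
    m=r.camera_model(c);im=r.camera(c)
    for l in("worn_pad","flap"):
      for d in (r.spot_point if l!="flap" else r.look_for)(l,c):
        w=W(m,d["at"]); e=w[:2]-o
        if abs(e@ex)<.25: print(c,l,round(d["conf"],2),w.round(3),(e@ex).round(3),(e@ey).round(3),np.round(pix(m,w)))
cv2.imwrite("pics/w4.png",cv2.resize(im,(800,600),interpolation=2)[...,::-1])
for p in((0,-.074,.193),(0,.074,.193),(0,-.074,.144),(0,.074,.144)): print(p,np.round(np.array(pix(m,np.r_[o+p[0]*ex+p[1]*ey,p[2]]))*1.5625))
```

```text
scene worn_pad 0.44 [ 0.665 -0.148  0.061] 0.011 -0.004 [138. 266.]
scene flap 0.89 [ 0.654 -0.15   0.17 ] 0.003 -0.01 [128. 228.]
wrist worn_pad 0.68 [ 0.67  -0.142  0.068] 0.013 0.004 [261. 102.]
(0, -0.074, 0.193) [308. 141.]
(0, 0.074, 0.193) [502. 142.]
(0, -0.074, 0.144) [319. 143.]
(0, 0.074, 0.144) [490. 144.]
```

View pics/w4.png

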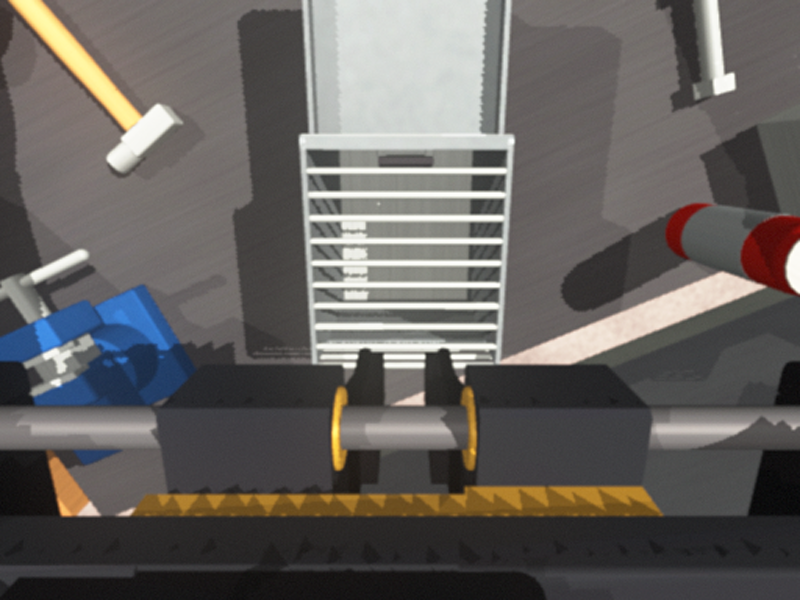

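The pad shows edge-on at (405,160), standing on the box floor against the wall under the sill. Its origin is at about x 0.011, z 0.065 and has not moved between readings. The flap is seen at x ≈ 0.003, which fits closed, and the robot is clear of everything.

```bash
python3 -c "
from bench import r
print(r.close_job())"
```

```text
the job is handed in; nothing more can be done
None
```

The worn pad is in the scrap box, standing upright against the wall under the sill, and the flap looks closed behind it. I handed the job in at about 16 s without touching the thicker pad, bolt or spanner; the hand-in returned no verdict.

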